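# Clear the saw stand into its pin-locked scrap drawer

### The job

Pull up the spring pin on the saw stand, turn it into its rest notch so that it stays up by itself, and pull the scrap drawer fully out; then with the scraper block (not with the fingers) sweep all the metal offcuts off the steel plate into the drawer. Stand the scraper upright on the round cork mat, well in the middle, push the drawer fully shut, and turn the pin back so that it drops fully home and locks the drawer. Leave everything else on the bench where it is.

Things in the scene. Friction and masses are not known exactly. Their poses are not given: they have to be found in the camera images.
- saw_stand: Saw stand fixed to the bench at varying place and yaw: wooden box 150 mm wide (its x), 241 mm long (its y, -86 to +155), with a dark steel plate on top and a scrap drawer inside. Origin on the bench under the plate's middle; z up. The drawer comes out at the -y end, below the plate's open edge; the spring pin stands on a wooden shelf at the +y end.
- plate_mid (a point): Middle of the plate's upper face, 60 mm above the bench; axes as the stand's. Wooden rims 12 mm high run along both long sides (inner faces at x = -62 and +62 mm) and at the +y end (inner face at y = +85 mm); the -y edge, at y = -86 mm, is open.
- pin_grip (a point): Middle of the T-bar on top of the spring pin, on the pin's axis; turns with it. Bar 44 mm long (its x), 14 wide (y), 22 high. Pin home: this point is 111 mm above the bench and at y = +128 mm in the stand's frame, bar along the stand's x, its underside 100 mm above the bench. Below is a 10 mm stem with a cross-pin in a slotted steel collar 46 mm across, its top 86 mm above the bench.
- pin_lift (a joint): Height of the pin, m: 0 = home, tip 11 mm deep in the drawer's tongue (locked); at most 0.025. A spring pushes it down, 5 N at home, 11 N at the top. Turns only when lifted above 0.018 (0.021 is good). The rest notch, at turn 1.22, holds it at 0.014, clear of the drawer; to leave it, lift above 0.018 again. The pin cannot go home unless the drawer is fully shut.
- pin_turn (a joint): Turn of the pin, rad, anticlockwise seen from above: 0 = over the deep slot (home), 1.22 = over the rest notch, 1.30 = stop. In the slot or the notch it cannot turn.
- drawer (a joint): How far the drawer is out, m: 0 = shut, 0.10 = fully out; moves to the stand's -y; about 2 N of friction, stays where it is left. Locked (2 mm of play) while the pin is home.
- drawer_pull (a point): Grip point on the drawer's upright steel pull tab: 24 mm wide (x), 10 mm thick (y), top 76 mm above the bench; this point is 12 mm below the top and, shut, at y = -112 mm in the stand's frame. The tab stands 17 mm clear of the drawer's front; its foot block reaches 36 mm above the bench. Axes as the stand's; moves with the drawer.
- drawer_in (a point): Middle of the drawer's inner floor, 7 mm above the bench; the inside is 130 mm (x) by 125 mm (y), with walls 43 mm high. Moves with the drawer; fully out, the drawer is open from below the plate's edge to about 100 mm beyond it.
- scraper: Scraper block: a wooden block with a steel sole, base 64 mm long (its x), 36 mm thick (its y), 18 mm high; on it a wooden grip 50 mm long (x) and 16 mm thick (y) rises from 18 to 68 mm. 0.28 kg or so. Origin in the middle of the sole; z up. Starts upright on the bench.
- mat: Round cork mat fixed to the bench, 160 mm across, 3 mm thick: the scraper's place. Origin under its middle.
- offcut1: Bright metal offcut, 18 x 12 x 12 mm, about 18 g, lying somewhere on the steel plate; may be absent. Origin in the middle of its (first) underside.
- offcut2: Bright metal offcut, 24 x 10 x 8 mm, about 18 g, lying somewhere on the steel plate; may be absent. Origin in the middle of its (first) underside.
- offcut3: Bright metal offcut, 20 x 20 x 7 (disc) mm, about 18 g, lying somewhere on the steel plate; may be absent. Origin in the middle of its (first) underside.
- offcut4: Bright metal offcut, 16 x 16 x 7 mm, about 18 g, lying somewhere on the steel plate; may be absent. Origin in the middle of its (first) underside.
- offcut5: Bright metal offcut, 18 x 18 x 12 (disc) mm, about 18 g, lying somewhere on the steel plate; may be absent. Origin in the middle of its (first) underside.
- offcut6: Bright metal offcut, 22 x 12 x 10 mm, about 18 g, lying somewhere on the steel plate; may be absent. Origin in the middle of its (first) underside.
- offcut7: Bright metal offcut, 14 x 12 x 14 mm, about 18 g, lying somewhere on the steel plate; may be absent. Origin in the middle of its (first) underside.
- ring_box: Bystander on the bench, to be left alone: small open cardboard box, 60 x 60 x 28 mm.
- jar: Bystander on the bench, to be left alone: small jar with a metal cap, 48 mm across, 55 mm high.
- bench_block: Bystander on the bench, to be left alone: flat steel block, 65 x 65 x 20 mm.
- ring_clamp: Bystander on the bench, to be left alone: dark wooden ring clamp, 120 mm long, 30 mm high at most.
Mind the look-alikes: they are no part of the job. There is more than one size of the mat; the one meant has the size given above. What is shaped like the scraper but yellow is not meant.

How it is judged (in metres and radians):
On the way, in this order (a step that is already met when the one before it is completed fails the run):
1. the pin rests in its notch, up by itself, not held (value of joint pin_lift above 0.011 m and value of joint pin_turn above 1 rad and contact force between the fingers and pin_turn below 0.3 N and value of joint drawer below 0.004 m), for 0.2 s.
2. the drawer is pulled out with the pin resting up (value of joint pin_lift above 0.011 m and value of joint pin_turn above 1 rad and value of joint drawer above 0.085 m), for 0.2 s.
3. all offcuts lie in the open drawer, the pin still up (value of joint pin_lift above 0.011 m and value of joint pin_turn above 1 rad and value of joint drawer above 0.07 m and x of offcut1 in the frame of drawer_in between -0.066 and 0.066 m and y of offcut1 in the frame of drawer_in between -0.064 and 0.064 m and z of offcut1 in the frame of drawer_in between -0.004 and 0.036 m and x of offcut2 in the frame of drawer_in between -0.066 and 0.066 m and y of offcut2 in the frame of drawer_in between -0.064 and 0.064 m and z of offcut2 in the frame of drawer_in between -0.004 and 0.036 m and x of offcut3 in the frame of drawer_in between -0.066 and 0.066 m and y of offcut3 in the frame of drawer_in between -0.064 and 0.064 m and z of offcut3 in the frame of drawer_in between -0.004 and 0.036 m and x of offcut4 in the frame of drawer_in between -0.066 and 0.066 m and y of offcut4 in the frame of drawer_in between -0.064 and 0.064 m and z of offcut4 in the frame of drawer_in between -0.004 and 0.036 m and x of offcut5 in the frame of drawer_in between -0.066 and 0.066 m and y of offcut5 in the frame of drawer_in between -0.064 and 0.064 m and z of offcut5 in the frame of drawer_in between -0.004 and 0.036 m and x of offcut6 in the frame of drawer_in between -0.066 and 0.066 m and y of offcut6 in the frame of drawer_in between -0.064 and 0.064 m and z of offcut6 in the frame of drawer_in between -0.004 and 0.036 m and x of offcut7 in the frame of drawer_in between -0.066 and 0.066 m and y of offcut7 in the frame of drawer_in between -0.064 and 0.064 m and z of offcut7 in the frame of drawer_in between -0.004 and 0.036 m), for 0.2 s.
4. the drawer is shut with all offcuts in it, the pin still up (value of joint pin_lift above 0.009 m and value of joint drawer below 0.004 m and x of offcut1 in the frame of drawer_in between -0.066 and 0.066 m and y of offcut1 in the frame of drawer_in between -0.064 and 0.064 m and z of offcut1 in the frame of drawer_in between -0.004 and 0.036 m and x of offcut2 in the frame of drawer_in between -0.066 and 0.066 m and y of offcut2 in the frame of drawer_in between -0.064 and 0.064 m and z of offcut2 in the frame of drawer_in between -0.004 and 0.036 m and x of offcut3 in the frame of drawer_in between -0.066 and 0.066 m and y of offcut3 in the frame of drawer_in between -0.064 and 0.064 m and z of offcut3 in the frame of drawer_in between -0.004 and 0.036 m and x of offcut4 in the frame of drawer_in between -0.066 and 0.066 m and y of offcut4 in the frame of drawer_in between -0.064 and 0.064 m and z of offcut4 in the frame of drawer_in between -0.004 and 0.036 m and x of offcut5 in the frame of drawer_in between -0.066 and 0.066 m and y of offcut5 in the frame of drawer_in between -0.064 and 0.064 m and z of offcut5 in the frame of drawer_in between -0.004 and 0.036 m and x of offcut6 in the frame of drawer_in between -0.066 and 0.066 m and y of offcut6 in the frame of drawer_in between -0.064 and 0.064 m and z of offcut6 in the frame of drawer_in between -0.004 and 0.036 m and x of offcut7 in the frame of drawer_in between -0.066 and 0.066 m and y of offcut7 in the frame of drawer_in between -0.064 and 0.064 m and z of offcut7 in the frame of drawer_in between -0.004 and 0.036 m), for 0.1 s.
At the end, for the whole second after the job is handed in: All offcuts lie inside the drawer; the drawer is shut (within 4 mm); the pin is home (within 3 mm, turned back within 0.2 rad); the scraper stands upright (within 0.1 rad), at rest, on the cork mat, its middle within 45 mm of the mat's middle (value of joint pin_lift below 0.003 m and value of joint pin_turn below 0.2 rad and value of joint drawer below 0.004 m and x of offcut1 in the frame of drawer_in between -0.066 and 0.066 m and y of offcut1 in the frame of drawer_in between -0.064 and 0.064 m and z of offcut1 in the frame of drawer_in between -0.004 and 0.036 m and x of offcut2 in the frame of drawer_in between -0.066 and 0.066 m and y of offcut2 in the frame of drawer_in between -0.064 and 0.064 m and z of offcut2 in the frame of drawer_in between -0.004 and 0.036 m and x of offcut3 in the frame of drawer_in between -0.066 and 0.066 m and y of offcut3 in the frame of drawer_in between -0.064 and 0.064 m and z of offcut3 in the frame of drawer_in between -0.004 and 0.036 m and x of offcut4 in the frame of drawer_in between -0.066 and 0.066 m and y of offcut4 in the frame of drawer_in between -0.064 and 0.064 m and z of offcut4 in the frame of drawer_in between -0.004 and 0.036 m and x of offcut5 in the frame of drawer_in between -0.066 and 0.066 m and y of offcut5 in the frame of drawer_in between -0.064 and 0.064 m and z of offcut5 in the frame of drawer_in between -0.004 and 0.036 m and x of offcut6 in the frame of drawer_in between -0.066 and 0.066 m and y of offcut6 in the frame of drawer_in between -0.064 and 0.064 m and z of offcut6 in the frame of drawer_in between -0.004 and 0.036 m and x of offcut7 in the frame of drawer_in between -0.066 and 0.066 m and y of offcut7 in the frame of drawer_in between -0.064 and 0.064 m and z of offcut7 in the frame of drawer_in between -0.004 and 0.036 m and horizontal distance between scraper and mat below 0.045 m and angle between scraper's own z axis and vertical below 0.1 rad and height (world z) of scraper below 0.01 m and linear speed of scraper below 0.03 m/s); the robot touches nothing.
It fails at once if an offcut is touched with the fingers (contact force between the fingers and offcut1 above 0.5 N or contact force between the fingers and offcut2 above 0.5 N or contact force between the fingers and offcut3 above 0.5 N or contact force between the fingers and offcut4 above 0.5 N or contact force between the fingers and offcut5 above 0.5 N or contact force between the fingers and offcut6 above 0.5 N or contact force between the fingers and offcut7 above 0.5 N).
It fails at once if a bystander is moved more than 40 mm (distance of any of ring_box, jar, bench_block, ring_clamp from where it was at the start of the episode above 0.04 m).
Of offcut1, offcut2, offcut3, offcut4, offcut5, offcut6, offcut7 only 3 to 7 are there at a start; the rules pass over those that are not, and their reading is None.
At some moment in a run one of scraper may be knocked a few centimetres aside while the robot is not near it.
Once in a run the grip may slacken for a moment while it holds something.
It also fails if it takes over 208 s, if anything falls off the work surface, if the arm or the gripper's body presses on something with over 40 N, if the wrist force passes 120 N, or if a joint passes its speed limit or range.

### The arm

A 6-joint arm with a two-finger parallel gripper is mounted at the origin on the work surface. World frame = base frame: x ahead of the robot, y to its left, z up, the work surface at z = 0. Lengths are in m, angles in degrees, forces in N, time in s.
With the tool pointing down it reaches from about 0.375 to 0.75 m from the base axis. Payload 9 kg.
Tool frame: the origin (TCP) lies where the fingers leave the gripper's body, on its centre line; the fingertips stand 73 mm ahead of it and the grasp point (between the pads) lies 54 mm ahead of it (robot.tip_reach is the distance from the TCP to the fingertips, in m); z points along the fingers, y is the direction in which the jaws open and shut (so a half turn about z gives the same grasp; the last joint's range is limited). The gripper opens to 85 mm and grips with 20 to 120 N. Pads are 22 mm wide; open, the fingers measure 114 mm over their backs; the gripper's body (76 mm by 85 mm) begins 54 mm behind the grasp point. The pads swing forward as they close: fully open they stand 13 mm farther back than shut.
Start: joints at [62.985, 5.964, 5.575, 89.605, 0, 77.527], TCP at [0.151, 0.581, 0.304] pointing down, gripper open.
Joint ranges: [-171.21, 171.21], [-48.23, 106.86], [-62.78, 66.21], [-105.2, 120.99], [-86.42, 89.51], [-180, 180]. Speed limits (degrees/s): [127.2, 127.2, 147.25, 180, 180, 180].

### API

Orientations are given as [roll, pitch, yaw] about the fixed x, y, z axes, in that order (R = Rz(yaw) Ry(pitch) Rx(roll)).
In Python, from plant import robot gives the robot as it stands. Calls block until the motion is done:
- robot.move_pose(position, orientation): joint-space move of the TCP to a pose.
- robot.line_to(position, vel=0.15, rotation=None, guard=None): straight line of the TCP; rotation=None keeps the orientation; vel is the mean speed in m/s. With guard (N) it stops when the force on the tool has changed by that much, and returns True; else False.
- robot.goto_joints(angles): joint-space move.
- robot.set_gripper(opening): finger opening in m; the grip force is fixed at half the most; returns when the fingers have stopped.
- robot.pause(seconds).
- robot.ik(position, orientation): joint angles nearest the present ones, or None.
- robot.observe(): the state.
- robot.grab_frame(name): name is "scene" or "top" or "wrist"; returns the picture (384x512x3 uint8, blue, green, red); there is no depth.
- robot.get_calibration(name): a dict with "vertical_fov" (degrees; the focal length in pixels is half the picture's height over the tangent of half this angle, whatever the lens; pixels are square), "cx", "cy" (the principal point, pixels), "rvec" (rotation vector, rad) and "tvec" (3), from world to camera coordinates, as OpenCV has them. Camera axes: x right, y down, z forward; pixel columns grow to the right and rows downward; lengths in m; the calibration is good to about 2 mm. A picture is of the moment at which its call begins: read the wrist's pose just before it. get_calibration takes no time and is no camera call; for the wrist camera it gives the pose at the moment of the call.
A pose or a line that the arm cannot do raises robot.IKError and nothing moves.
- robot.job_done(): hands the job in, once; it reports no verdict.
The state is a dict: "time": time; "q": joint angles; "qvel": joint speeds; "joint_torque": joint torques, N m; "tool_pos": TCP position; "tcp_rot": TCP orientation; "ft_force": force on the tool from outside, world axes, zero at the start; "torque": the same for the moment, N m; "gripper_width": finger opening in m.
Only numpy, scipy, OpenCV 4.12 (cv2) and the standard library are available. Lean on these libraries where they do the work, as an engineer would, in place of code of your own. Each camera call takes 0.05 s, during which the arm holds its last target. There are 200 camera calls.

## Working session

There is one attempt and no reset: what is moved stays moved. The work goes in short steps, each a Python script; the robot and the scene stay as the last script left them, time stands still between calls to the robot, and variables do not carry over. Pictures are saved under pics/ and viewed, about 12 in all and at most 16, crops included, and the job is handed in when it is done.

```bash
ls; mkdir -p pics
python3 - <<'E'
from plant import robot
import cv2
for n in("scene","top"):
    f=robot.grab_frame(n); cv2.imwrite(f"pics/{n}0.png",cv2.resize(f,None,fx=1.56,fy=1.56,interpolation=cv2.INTER_CUBIC)); print(n,robot.get_calibration(n))
print(robot.get_calibration("wrist")); o=robot.observe();print(o["tool_pos"],o["tcp_rot"],o["time"])
E
```

```text
pics
scene {'vertical_fov': 45.8338217763, 'cx': 254.2215883549476, 'cy': 186.82068479610678, 'rvec': array([ 1.56875974,  2.26394211, -0.62327819]), 'tvec': array([ 0.16546641, -0.31440863,  1.52720421])}
top {'vertical_fov': 43.63169547351821, 'cx': 264.4301655256015, 'cy': 191.59450258847605, 'rvec': array([ 2.15902285, -2.15696478,  0.16504667]), 'tvec': array([-0.04785843,  0.47330032,  1.42267727])}
{'vertical_fov': 67.65891425871888, 'cx': 256.5922878087996, 'cy': 186.32879996170283, 'rvec': array([-2.27219061, -1.75795535, -0.28436058]), 'tvec': array([-0.59871648, -0.04184088,  0.38000968])}
[0.15052252 0.58058917 0.30321904] [-1.79933475e+02 -1.55453167e-02  1.65459237e+02] 0.1
```

View pics/scene0.png

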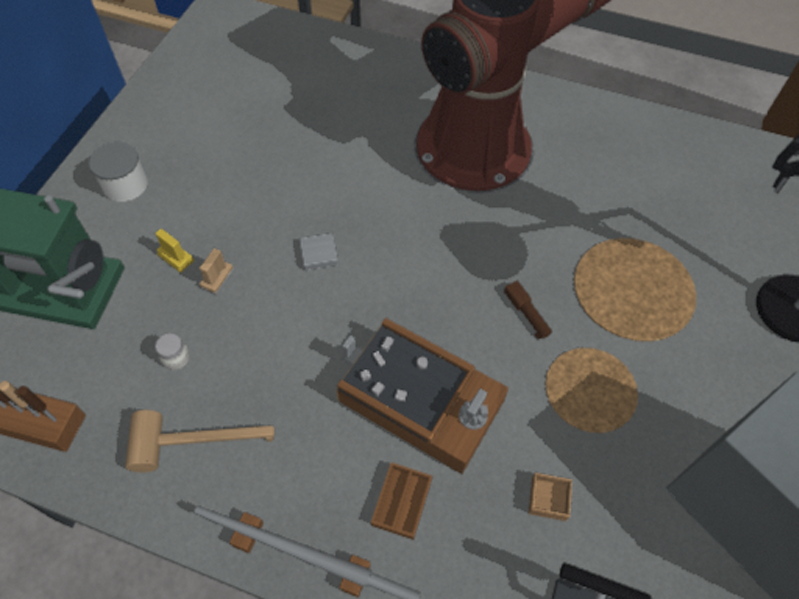

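View pics/top0.png

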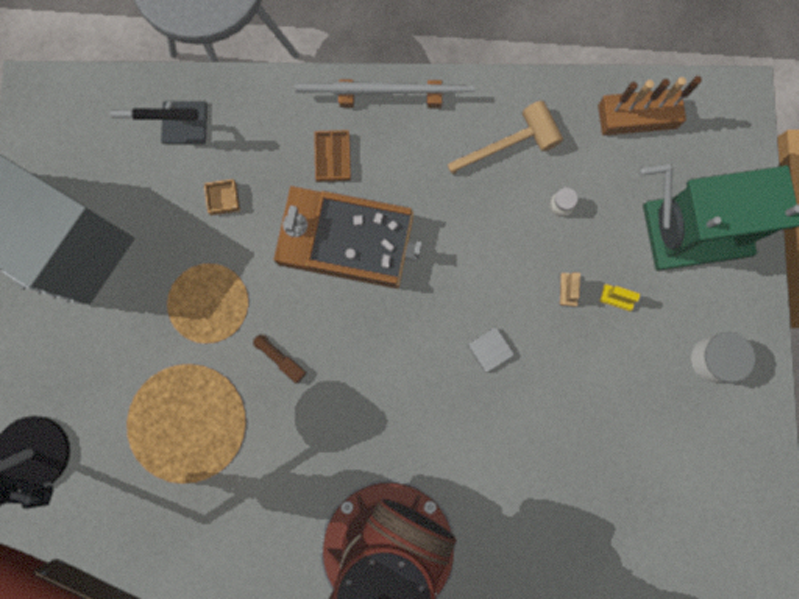

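Candidates in the top picture: mats at (208,303) and (187,423), the smaller and the larger. Scraper-like blocks are at (570,288), wooden, and (620,297), yellow. The stand has its pin at (295,222) and its pull at (418,248), with 6 offcuts on the plate. I'll measure them.

```bash
cat > h.py <<'E'
from plant import robot
import numpy as np, cv2
from scipy.optimize import least_squares
def cam(c):
    f=192/np.tan(np.radians(c["vertical_fov"]/2)); K=np.array([[f,0,c["cx"]],[0,f,c["cy"]],[0,0,1]])
    return K,cv2.Rodrigues(c["rvec"])[0],np.asarray(c["tvec"],float)
def unproj(c,uv,z):
    K,R,t=cam(c); d=R.T@np.linalg.inv(K)@[uv[0],uv[1],1]; o=-R.T@t
    return o+d*(z-o[2])/d[2]
def proj(c,P):
    K,R,t=cam(c); p=(K@(R@np.atleast_2d(P).T+t[:,None])).T; return p[:,:2]/p[:,2:]
E
python3 - <<'E'
from h import *
c=robot.get_calibration("top")
def w(u,v,z): return unproj(c,(u/1.5625,v/1.5625),z)[:2].round(4)
print("small mat",w(208,303,.003),"d",w(168,303,.003)-w(249,303,.003),"big",w(187,423,.003),w(127,423,.003)-w(246,423,.003))
for n,u,v,z in[("pin",295,222,.12),("pull",418,248,.076),("scr",570,288,.03),("yel",620,297,.03),("c1",287,187,.072),("c2",413,206,.072),("c3",400,287,.05),("c4",276,263,.072),("ringclamp",280,358,.02),("jar",565,200,.05),("ringbox",222,197,.02),("block",491,350,.02)]: print(n,w(u,v,z))
f=robot.grab_frame("top")
cv2.imwrite("pics/top_crop.png",np.hstack([cv2.resize(f[108:192,165:285],None,fx=4.7,fy=4.7,interpolation=cv2.INTER_CUBIC),cv2.resize(f[160:210,350:415],(230,395)),]) if 0 else cv2.resize(f[165:205,350:415],None,fx=9,fy=9,interpolation=cv2.INTER_CUBIC))
E
```

```text
small mat [0.4694 0.3568] d [-0.0003  0.1591] big [0.2358 0.3885] [2.000e-04 2.284e-01]
pin [0.6051 0.1722]
pull [ 0.566  -0.0559]
scr [ 0.4968 -0.3543]
yel [ 0.4792 -0.4519]
c1 [0.6856 0.1959]
c2 [ 0.6491 -0.0465]
c3 [ 0.4949 -0.0218]
c4 [0.537  0.2134]
ringclamp [0.3602 0.2098]
jar [ 0.6683 -0.3449]
ringbox [0.6798 0.3325]
block [ 0.376 -0.199]
```

View pics/top_crop.png

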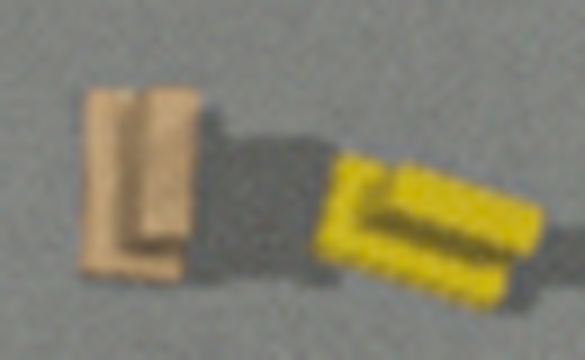

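The small mat measures 159 mm, so it is the one meant; the other is 228 mm. The wooden block at crop (140,185) is the scraper. Next I'll take close wrist views of the stand and the scraper.

Run:
```python
from h import *
for y in(-10,170,60,-120,240):
    for p in([.605,.172,.2],[.5,-.35,.2],[.55,-.155,.2]): 
        q=robot.ik(p,[180,0,y]); print(y,p,None if q is None else np.round(q,0))
def shot(n,p,y):
    robot.move_pose(p,[180,0,y]); robot.pause(.3)
    c=robot.get_calibration("wrist"); f=robot.grab_frame("wrist"); np.save(f"pics/{n}.npy",c,allow_pickle=True)
    K,R,t=cam(c); o=robot.observe(); print(n,"cam",-R.T@t,o["tool_pos"],"axis",R[2].round(2),o["time"])
    cv2.imwrite(f"pics/{n}.png",cv2.resize(f,None,fx=1.5625,fy=1.5625,interpolation=cv2.INTER_CUBIC))
shot("w_stand",[.56,.06,.36],170)
shot("w_scr",[.47,-.33,.28],170)
```

```text
-10 [0.605, 0.172, 0.2] [   4.   11.    1.   79.    0. -166.]
-10 [0.5, -0.35, 0.2] [-47.   8.  -3.  79.   0. 143.]
-10 [0.55, -0.155, 0.2] [-29.   1. -10.  79.   0. 161.]
170 [0.605, 0.172, 0.2] [ 4. 11.  1. 79.  0. 14.]
170 [0.5, -0.35, 0.2] [-47.   8.  -3.  79.   0. -37.]
170 [0.55, -0.155, 0.2] [-29.   1. -10.  79.   0. -19.]
60 [0.605, 0.172, 0.2] [  4.  11.   1.  79.   0. 124.]
60 [0.5, -0.35, 0.2] [-47.   8.  -3.  79.   0.  73.]
60 [0.55, -0.155, 0.2] [-29.   1. -10.  79.   0.  91.]
-120 [0.605, 0.172, 0.2] [  4.  11.   1.  79.   0. -56.]
-120 [0.5, -0.35, 0.2] [ -47.    8.   -3.   79.    0. -107.]
-120 [0.55, -0.155, 0.2] [-29.   1. -10.  79.   0. -89.]
240 [0.605, 0.172, 0.2] [  4.  11.   1.  79.   0. -56.]
240 [0.5, -0.35, 0.2] [ -47.    8.   -3.   79.    0. -107.]
240 [0.55, -0.155, 0.2] [-29.   1. -10.  79.   0. -89.]
w_stand cam [0.48057666 0.07337736 0.42996664] [0.55996656 0.06022134 0.35995435] axis [ 0.31 -0.05 -0.95] 2.8667
w_scr cam [ 0.39096985 -0.31648993  0.35011669] [ 0.47028624 -0.32964281  0.28012205] axis [ 0.31 -0.05 -0.95] 4.725
```

View pics/w_stand.png

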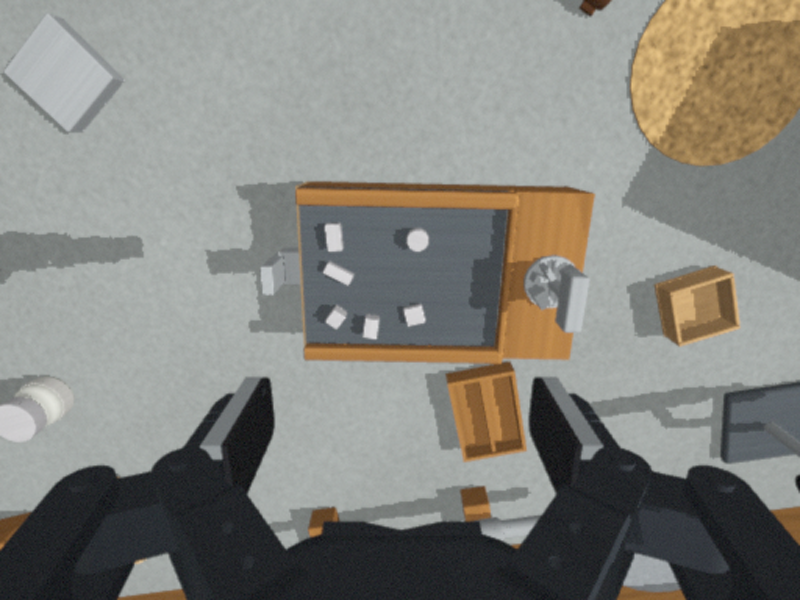

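View pics/w_scr.png

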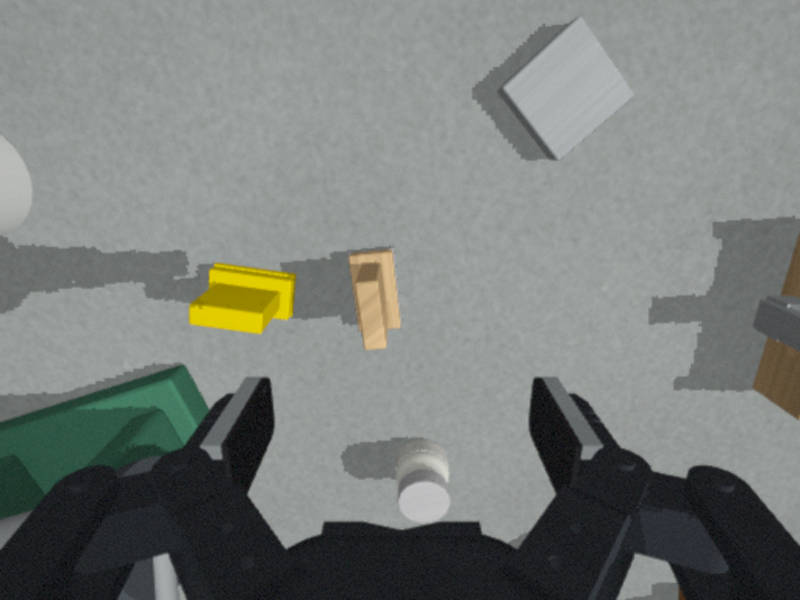

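The wrist view shows the plate corners near (301,205), (499,349) and (306,359). The pull is at (268,279), the bar top at (576,303) and the scraper at (372,300). I'll fit the poses from these and overlay them.

Run:
```python
from h import *
def fit(name,pts,x0):
    c=np.load(f"pics/{name}.npy",allow_pickle=True).item()
    P=np.array([p[:3] for p in pts])/1000.; U=np.array([p[3:] for p in pts])/1.5625
    def T(v,P): 
        a=v[2]; return np.c_[v[0]+P[:,0]*np.cos(a)-P[:,1]*np.sin(a), v[1]+P[:,0]*np.sin(a)+P[:,1]*np.cos(a),P[:,2]]
    r=least_squares(lambda v:(proj(c,T(v,P))-U).ravel(),x0,loss="soft_l1",x_scale=[.01,.01,.1])
    print(name,r.x[:2].round(4),np.degrees(r.x[2]).round(2)); print((r.fun.reshape(-1,2)*1.5625).round(1).tolist()); return c,r.x
S=[(-75,-86,72,299,185),(-62,-86,72,301,205),(75,-86,72,306,359),(62,85,60,499,349),(62,-86,60,305,346),(-62,85,72,517,206),(0,-112,76,268,279),(0,128,122,576,303)]
c,v=fit("w_stand",S,[.585,.06,-.17])
ca,sa=np.cos(v[2]),np.sin(v[2])
for u in[(334,236),(418,239),(338,273),(336,317),(371,327),(414,315)]:
    w=unproj(c,np.array(u)/1.5625,.068)[:2]-v[:2]; print("off",(np.array([ca*w[0]+sa*w[1],-sa*w[0]+ca*w[1]])*1000).round(0))
G=[(32,-18,18,350,253),(32,18,18,392,249),(-32,18,18,400,327)]
# symmetric labelling: long side towards +world x
P=[(-32,-18,18,349,253),(-32,18,18,391,248),(32,18,18,400,327),(-25,-8,68,357,281),(-25,8,68,381,278),(25,8,68,386,347),(25,-8,68,364,350)]
fit("w_scr",P,[.497,-.354,0])
```

```text
w_stand [0.5897 0.0581] -11.34
[[-0.9, 1.4], [-2.1, -1.8], [0.4, 0.1], [-1.8, -4.9], [3.4, -5.9], [-2.4, 2.4], [2.0, -0.1], [4.8, 1.6]]
off [-36. -59.]
off [-35.   9.]
off [ -4. -57.]
off [ 36. -59.]
off [ 44. -29.]
off [32.  8.]
w_scr [ 0.4968 -0.3551] -5.84
[[-0.8, -0.1], [4.4, 1.6], [1.5, 0.2], [-1.0, -0.9], [-0.8, 0.4], [0.5, 0.3], [-0.5, -1.2]]
```

```bash
cat >> h.py <<'E'
SX,SY,SA=.5897,.0581,np.radians(-11.34)
def st(x,y,z=0): # stand mm -> world m
    x,y=x/1000,y/1000; return np.array([SX+x*np.cos(SA)-y*np.sin(SA),SY+x*np.sin(SA)+y*np.cos(SA),z])
YAW=180+np.degrees(SA)
def shot(n,polys=(),crop=None,k=1.5625):
    robot.pause(.2); c=robot.get_calibration("wrist"); f=robot.grab_frame("wrist"); np.save(f"pics/{n}.npy",c,allow_pickle=True)
    f=cv2.resize(f,None,fx=k,fy=k,interpolation=cv2.INTER_CUBIC)
    for P in polys: cv2.polylines(f,[np.round(proj(c,P)*k).astype(int)],True,(0,0,255),1)
    if crop: f=f[crop[1]:crop[3],crop[0]:crop[2]]
    cv2.imwrite(f"pics/{n}.png",f)
def rect(cx,cy,hx,hy,z): return [st(cx+a*hx,cy+b*hy,z/1000) for a,b in((-1,-1),(1,-1),(1,1),(-1,1))]
E
python3 - <<'E'
from h import *
robot.move_pose(st(-20,125,.275),[180,0,YAW])
shot("w_pin",[rect(0,128,22,7,122),rect(0,128,22,7,100),rect(0,0,75,86,72),rect(0,12,62,73,72),rect(0,0,62,85,60)])
E
```

```text
(no output)
```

View pics/w_pin.png

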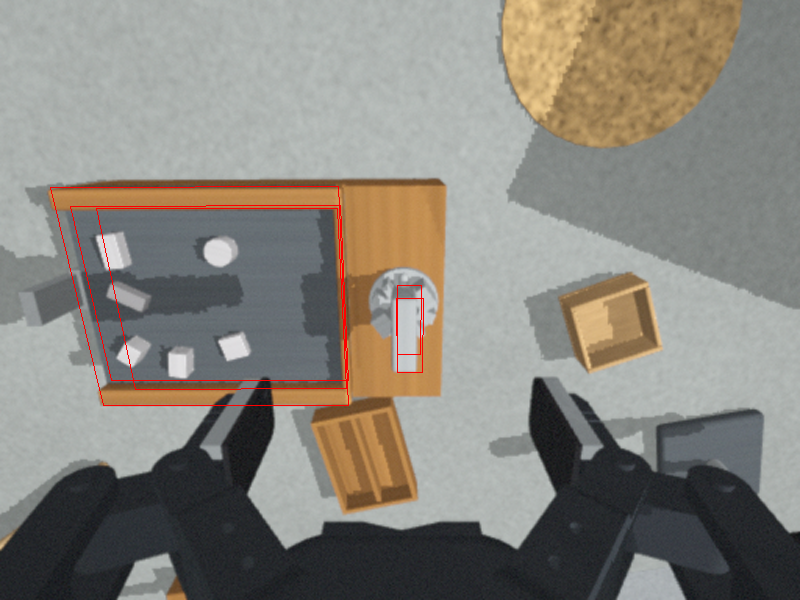

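The bar sits about 2 mm toward −y of the overlay, and the rest agrees. I'll grasp the pin at y=126.

```bash
cat >> h.py <<'E'
def F(msg=""):
    o=robot.observe(); f=np.asarray(o["ft_force"]); c,s=np.cos(SA),np.sin(SA)
    print(msg,"t%.1f"%o["time"],"F(stand)",np.round([c*f[0]+s*f[1],-s*f[0]+c*f[1],f[2]],1),"Mz",np.round(o["torque"][2],2),"w%.4f"%o["gripper_width"],"tcp",np.round(o["tool_pos"],4)); return o
E
python3 - <<'E'
from h import *
robot.set_gripper(.06)
robot.line_to(st(0,126,.275)); F("above")
print(robot.line_to(st(0,126,.111+.054),vel=.1,guard=8)); F("down")
robot.set_gripper(.0); F("grip");
E
```

```text
above t7.5 F(stand) [-0.3 -0.1  0.1] Mz -0.02 w0.0603 tcp [0.6146 0.1815 0.2746]
False
down t8.8 F(stand) [0.3 0.6 0.8] Mz 0.01 w0.0604 tcp [0.6149 0.1817 0.1659]
grip t9.3 F(stand) [-1.  -2.9  3.3] Mz 0.06 w0.0128 tcp [0.6146 0.1814 0.1654]
```

Run:
```python
from h import *
z0=.165
print(robot.line_to(st(0,126,z0+.0215),vel=.04)); F("lift")
for d in(25,50,70.5):
    robot.line_to(st(0,126.5,z0+.0215),vel=.04,rotation=[180,0,YAW+d]); F(f"turn{d}")
robot.line_to(st(0,126.5,z0+.0145),vel=.03); F("lower")
shot("w_notch")
```

```text
False
lift t10.0 F(stand) [  5.2  -2.5 -10.9] Mz 0.09 w0.0130 tcp [0.6144 0.1815 0.1856]
turn25 t10.6 F(stand) [  5.7  -3.2 -11.4] Mz 0.02 w0.0128 tcp [0.6145 0.1817 0.1855]
turn50 t11.1 F(stand) [  4.6  -3.1 -11. ] Mz 0.07 w0.0125 tcp [0.6143 0.1819 0.1855]
turn70.5 t11.7 F(stand) [  3.9  -2.1 -11. ] Mz 0.07 w0.0124 tcp [0.6142 0.182  0.1857]
lower t12.0 F(stand) [-0.  -4.5 -6.4] Mz -0.01 w0.0131 tcp [0.6143 0.182  0.1794]
```

Run:
```python
from h import *
robot.line_to(st(0,126.5,.165+.0125),vel=.03); F("lower2")
robot.set_gripper(.05); F("open")
robot.line_to(st(0,126.5,.26)); F()
robot.set_gripper(.06)
robot.move_pose(st(-20,-60,.26),[180,0,YAW])
shot("w_pull",[rect(0,-112,12,5,76),rect(0,128,22,7,122)])
```

```text
lower2 t12.5 F(stand) [-4.8 -8.   4.7] Mz -0.02 w0.0129 tcp [0.6144 0.1821 0.1792]
open t13.0 F(stand) [0.1 0.3 0.5] Mz -0.02 w0.0498 tcp [0.6147 0.1824 0.1777]
 t13.7 F(stand) [-0.1  0.7 -0.2] Mz -0.09 w0.0497 tcp [0.6144 0.1821 0.259 ]
```

View pics/w_pull.png

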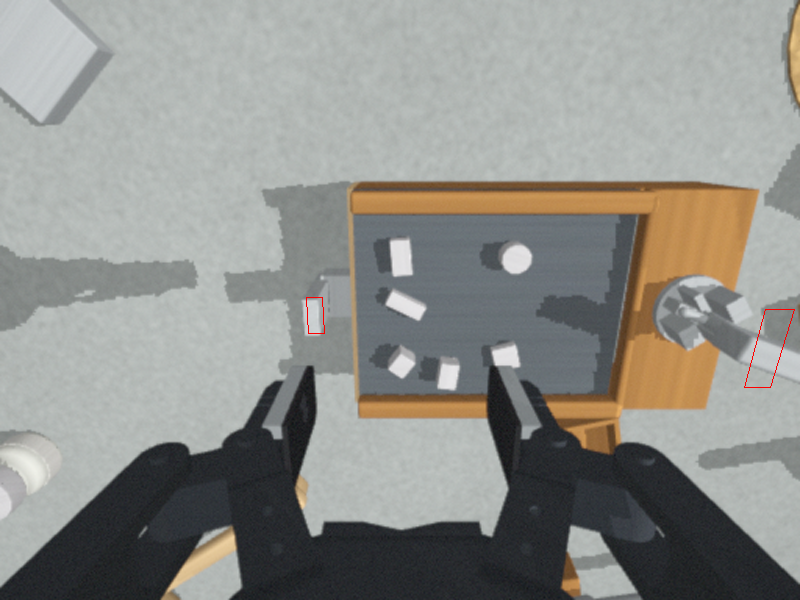

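The pin rests turned in its notch at (690,305), and the pull is at (313,316) as predicted. I'll grip the tab across its 24 mm width and pull.

Run:
```python
from h import *
R=[180,0,YAW-90]
robot.move_pose(st(0,-113,.2),R)
print(robot.line_to(st(0,-113,.064+.054),vel=.12,guard=8)); F("down")
robot.set_gripper(0); F("grip")
print(robot.line_to(st(0,-213.5,.118),vel=.06,guard=25)); F("out")
robot.line_to(st(0,-214.5,.118),vel=.03,guard=20);F("out2")
robot.set_gripper(.05); F("open")
robot.line_to(st(0,-214,.22)); 
robot.move_pose(np.r_[.47,-.33,.28],[180,0,170]); robot.set_gripper(.06)
shot("w_scr2"); F()
```

```text
False
down t17.2 F(stand) [ 0.2  0.1 -0.1] Mz -0.0 w0.0602 tcp [ 0.5679 -0.0528  0.1188]
grip t17.6 F(stand) [-2.2 -0.5  5.2] Mz 0.0 w0.0228 tcp [ 0.5678 -0.0528  0.1189]
False
out t19.5 F(stand) [0.3 3.4 6.2] Mz -0.03 w0.0224 tcp [ 0.5484 -0.151   0.1189]
out2 t19.7 F(stand) [0.9 9.3 5.8] Mz -0.02 w0.0230 tcp [ 0.5484 -0.1512  0.1189]
open t20.1 F(stand) [ 0.2 -0.  -0.2] Mz 0.03 w0.0501 tcp [ 0.5474 -0.1524  0.1178]
 t23.1 F(stand) [ 0.1 -0.5 -0.2] Mz 0.02 w0.0597 tcp [ 0.47 -0.33  0.28]
```

View pics/w_scr2.png

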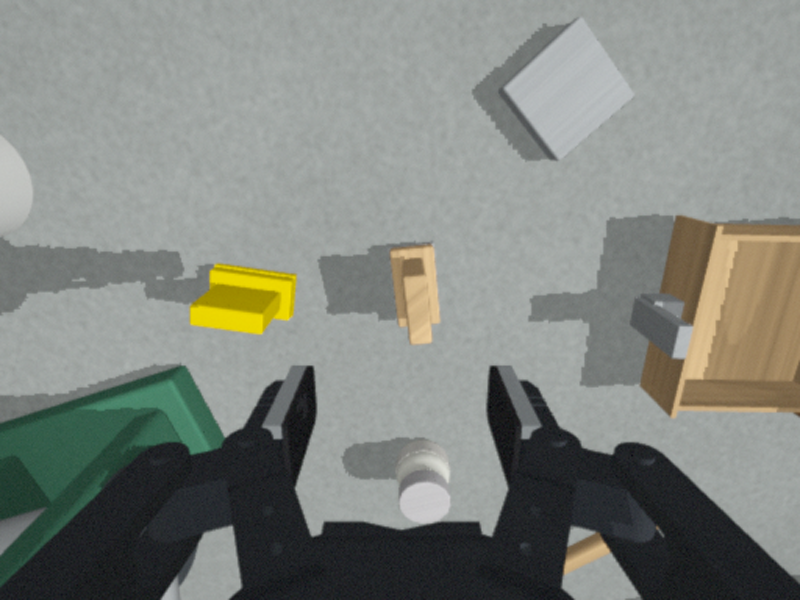

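The scraper has been knocked aside and now stands at about (415,290). I'll refit its pose and grasp it.

Run:
```python
from h import *
c=np.load("pics/w_scr2.npy",allow_pickle=True).item()
P=np.array([(-32,-18,18,391,249),(-32,18,18,432,243),(32,18,18,439,322),(32,-18,18,399,326),(-25,-8,68,401,279),(-25,8,68,424,276),(25,8,68,431,341),(25,-8,68,410,343)],float)
def T(v): a=v[2];Q=P[:,:3]/1000; return np.c_[v[0]+Q[:,0]*np.cos(a)-Q[:,1]*np.sin(a),v[1]+Q[:,0]*np.sin(a)+Q[:,1]*np.cos(a),Q[:,2]]
r=least_squares(lambda v:(proj(c,T(v))-P[:,3:]/1.5625).ravel(),[.497,-.33,-.1],loss="soft_l1",x_scale=[.01,.01,.1])
x,y,a=r.x; yaw=180+np.degrees(a); print(r.x,np.abs(r.fun).max())
robot.move_pose([x,y,.2],[180,0,yaw])
print(robot.line_to([x,y,.104],vel=.12,guard=6)); F("down")
robot.set_gripper(0); F("grip")
robot.line_to([x,y,.26],vel=.15); F("lift")
robot.move_pose(st(-26,58,.26),[180,0,YAW]); F("over")
robot.line_to(st(-26,58,.185),vel=.12)
shot("w_over")
```

```text
[ 0.49797996 -0.32492017 -0.05436296] 3.008207973416205
False
down t24.5 F(stand) [-0.4  0.7  0.1] Mz -0.02 w0.0599 tcp [ 0.4984 -0.3254  0.1051]
grip t25.0 F(stand) [0.1 1.  2.7] Mz -0.02 w0.0151 tcp [ 0.4982 -0.325   0.1044]
lift t26.2 F(stand) [-0.4 -0.1 -2.8] Mz -0.01 w0.0156 tcp [ 0.4977 -0.3246  0.2587]
over t27.8 F(stand) [-0.4 -1.2 -2.3] Mz 0.04 w0.0151 tcp [0.5758 0.1192 0.2599]
```

View pics/w_over.png

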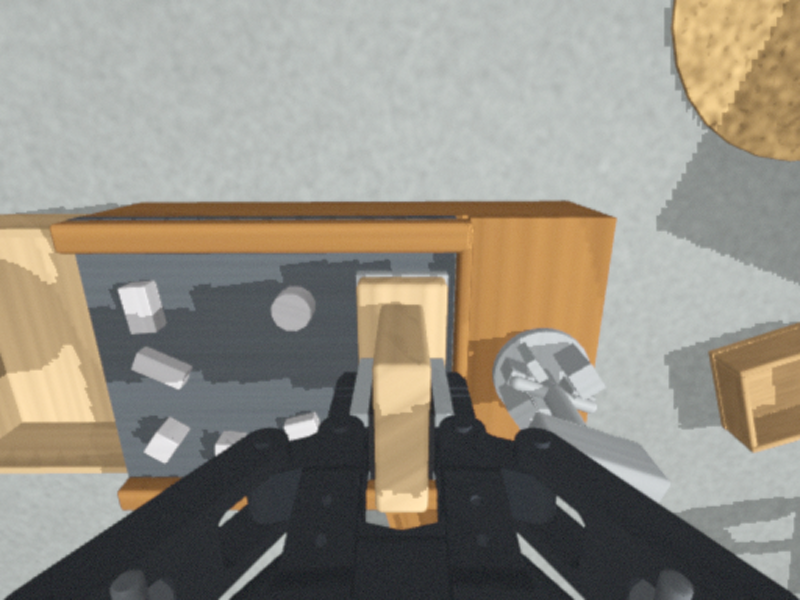

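The scraper is held straight and sits over the rear of the plate, clear of the offcuts. Now I'll sweep.

```bash
cat >> h.py <<'E'
def sweep(x,y0=58,y1=-80,vel=.08,guard=20):
    robot.line_to(st(x,y0,.185)); t=robot.line_to(st(x,y0,.1645),vel=.04,guard=4)
    z=robot.observe()["tool_pos"][2]; F(f"touch{t}")
    z=min(max(z,.1635),.168) if t else .1645
    robot.line_to(st(x,y0,z+.001),vel=.03)
    r=robot.line_to(st(x,y1,z+.001),vel=vel,guard=guard); F(f"swept x{x} stopped={r}"); return r
E
python3 - <<'E'
from h import *
if not sweep(-26):
    robot.line_to(st(-26,-80,.2)); F("up")
E
```

```text
touchTrue t29.6 F(stand) [-0.7 -0.6  3.5] Mz 0.01 w0.0154 tcp [0.5754 0.1202 0.1644]
swept x-26 stopped=False t31.8 F(stand) [ 0.9  0.2 -2.5] Mz -0.03 w0.0153 tcp [ 0.5485 -0.0149  0.1654]
up t32.1 F(stand) [-0.4  0.1 -1. ] Mz 0.05 w0.0151 tcp [ 0.5489 -0.0152  0.2003]
```

Run:
```python
from h import *
for x in(28,0):
    robot.line_to(st(x,58,.2),vel=.2)
    if sweep(x): break
    robot.line_to(st(x,-80,.2))
robot.line_to(st(-10,60,.23),vel=.2)
shot("w_after1",k=1.5)
```

```text
touchTrue t33.8 F(stand) [-1.1 -0.3  4. ] Mz -0.01 w0.0157 tcp [0.6282 0.1095 0.1644]
swept x28 stopped=False t35.9 F(stand) [-0.3  0.2 -2.2] Mz 0.05 w0.0153 tcp [ 0.6015 -0.0255  0.1654]
touchTrue t37.9 F(stand) [-0.3 -0.   4.5] Mz 0.06 w0.0150 tcp [0.6008 0.115  0.1645]
swept x0 stopped=False t40.0 F(stand) [-0.5  0.9 -1.9] Mz 0.05 w0.0150 tcp [ 0.574  -0.02    0.1655]
```

View pics/w_after1.png

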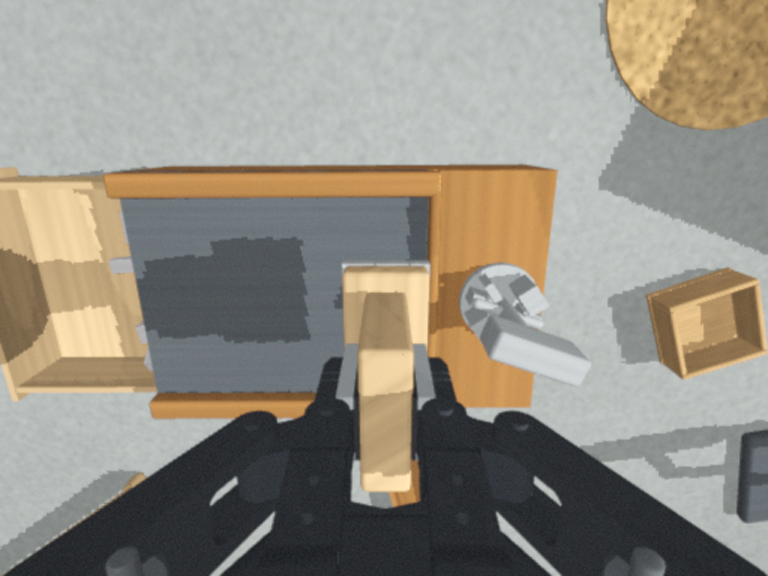

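The plate is clear; the offcuts show below the edge in the drawer at (122,265) and (145,340). Next I'll place the scraper on the small mat, then look into the drawer.

Run:
```python
from h import *
m=np.array([.4694,.3568])
robot.line_to(st(-10,60,.30),vel=.2)
robot.move_pose(np.r_[m,.25],[180,0,YAW]); F("over mat")
robot.line_to(np.r_[m,.13],vel=.15)
t=robot.line_to(np.r_[m,.1065],vel=.03,guard=3); F(f"touch {t}")
robot.set_gripper(.05); F("open")
robot.line_to(np.r_[m,.25],vel=.15)
robot.move_pose(np.r_[m[0]-.06,m[1]-.0,.32],[180,0,YAW]) if robot.ik(np.r_[m[0]-.06,m[1],.32],[180,0,YAW]) is not None else None
robot.pause(.2); A=robot.grab_frame("wrist")
robot.move_pose(st(0,-60,.3),[180,0,YAW+90]); robot.pause(.2); B=robot.grab_frame("wrist"); F()
cv2.imwrite("pics/chk.png",np.vstack([cv2.resize(A[:200],(760,297)),cv2.resize(B[:200],(760,297))]))
```

```text
over mat t43.1 F(stand) [ 0.2 -0.4 -1.8] Mz -0.02 w0.0155 tcp [0.4701 0.356  0.2499]
touch True t44.7 F(stand) [0.6 1.  5.1] Mz 0.01 w0.0150 tcp [0.4691 0.3567 0.1074]
open t45.2 F(stand) [ 0.  -1.1 -0.2] Mz 0.02 w0.0500 tcp [0.4683 0.3564 0.1063]
 t49.2 F(stand) [ 0.9  1.4 -0.8] Mz 0.01 w0.0500 tcp [ 5.779e-01 -4.000e-04  3.001e-01]
```

View pics/chk.png

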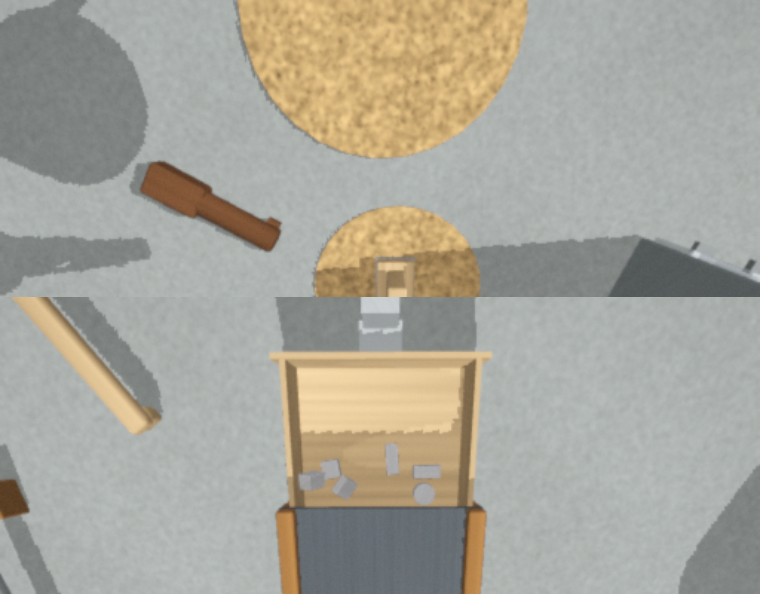

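All six offcuts are in the drawer, and the scraper stands on the small mat near its middle. Now I'll shut the drawer.

Run:
```python
from h import *
R=[180,0,YAW-90]
robot.move_pose(st(0,-213,.2),R)
print(robot.line_to(st(0,-213,.118),vel=.12,guard=8)); F("down")
robot.set_gripper(0); F("grip")
print(robot.line_to(st(0,-117,.118),vel=.06,guard=20)); F("in")
print(robot.line_to(st(0,-109,.118),vel=.03,guard=12)); F("in2")
robot.pause(.3)
robot.set_gripper(.05); F("open")
robot.line_to(st(0,-113,.22)); robot.set_gripper(.06)
robot.move_pose(st(0,126.5,.275),[180,0,YAW+70]); F("over pin")
```

```text
False
down t52.5 F(stand) [ 0.2 -0.5  0.2] Mz 0.0 w0.0500 tcp [ 0.5482 -0.1509  0.1188]
grip t52.8 F(stand) [-0.6  0.1  5.8] Mz 0.03 w0.0228 tcp [ 0.5484 -0.1511  0.1192]
False
in t54.6 F(stand) [-2.1 -1.4  7. ] Mz 0.04 w0.0228 tcp [ 0.5671 -0.0568  0.1191]
True
in2 t54.8 F(stand) [-1.3 -3.2  4.3] Mz 0.11 w0.0225 tcp [ 0.5679 -0.0527  0.1192]
open t55.5 F(stand) [ 0.4 -0.5 -0. ] Mz -0.03 w0.0500 tcp [ 0.5673 -0.0522  0.1181]
over pin t58.6 F(stand) [-0.7 -0.3  0.1] Mz 0.04 w0.0602 tcp [0.6146 0.1819 0.2749]
```

Run:
```python
from h import *
p=lambda z:st(0,126.5,z)
print(robot.line_to(p(.179),vel=.1,guard=8)); F("down")
robot.set_gripper(0); F("grip")
robot.line_to(p(.1870),vel=.03); F("lift")
for d in(45,20,0):
    robot.line_to(p(.1870),vel=.04,rotation=[180,0,YAW+d]); F(f"turn{d}")
print(robot.line_to(p(.1655),vel=.04,guard=25)); F("lower")
robot.set_gripper(.05); F("open")
robot.line_to(p(.27)); robot.pause(.3)
robot.move_pose(st(-20,30,.30),[180,0,YAW])
shot("w_fin",[rect(0,128,22,7,122),rect(0,-112,12,5,76)])
T=robot.grab_frame("top"); cv2.imwrite("pics/tmat.png",cv2.resize(T[150:240,90:200],None,fx=5,fy=5)); F()
```

```text
False
down t59.7 F(stand) [0.1 0.6 0.7] Mz 0.06 w0.0602 tcp [0.615  0.1821 0.18  ]
grip t60.2 F(stand) [-1.5  0.3  3.6] Mz -0.01 w0.0128 tcp [0.6146 0.1822 0.1794]
lift t60.6 F(stand) [  4.4   2.2 -10.9] Mz -0.01 w0.0129 tcp [0.6145 0.1822 0.1859]
turn45 t61.2 F(stand) [  5.    1.3 -11.8] Mz 0.05 w0.0132 tcp [0.6148 0.1819 0.1861]
turn20 t61.8 F(stand) [  7.    0.6 -11.6] Mz -0.0 w0.0128 tcp [0.6149 0.1816 0.1861]
turn0 t62.3 F(stand) [  7.   -0.8 -11.4] Mz 0.04 w0.0131 tcp [0.6149 0.1813 0.1861]
False
lower t63.0 F(stand) [ 3.9 -4.1 -4.4] Mz 0.02 w0.0126 tcp [0.6149 0.1814 0.1658]
open t63.4 F(stand) [0.  0.3 1. ] Mz -0.05 w0.0502 tcp [0.6145 0.1823 0.1656]
 t65.4 F(stand) [-1.2 -0.  -0.1] Mz -0.01 w0.0499 tcp [0.576  0.0922 0.2994]
```

View pics/w_fin.png

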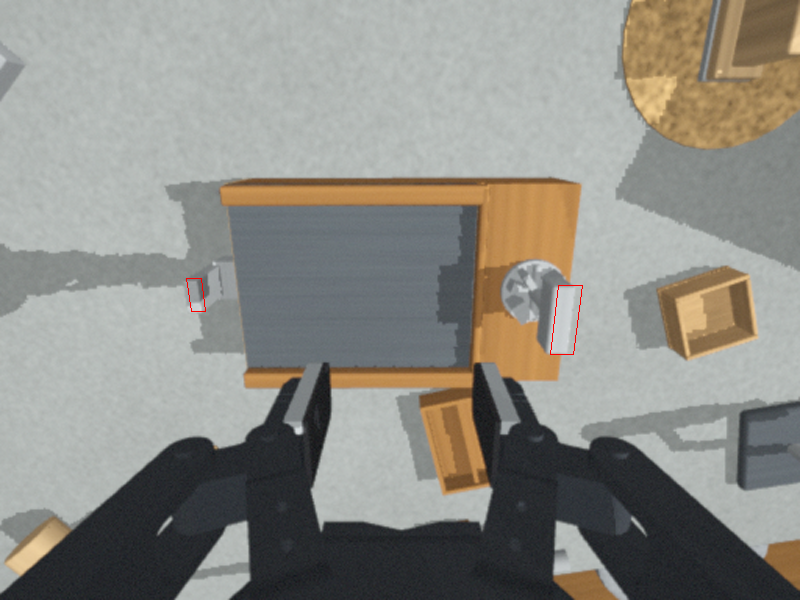

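View pics/tmat.png

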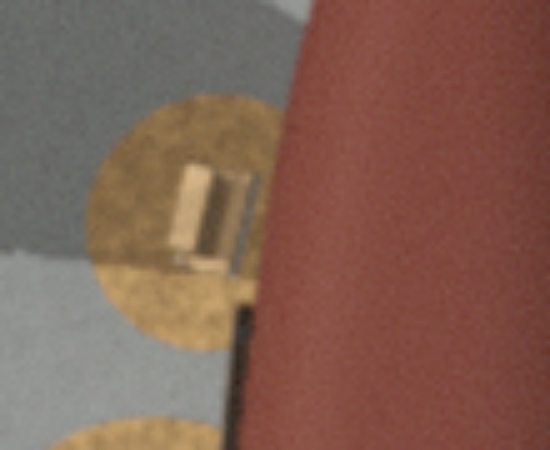

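The pin bar matches its home outline, the drawer is shut, the plate is empty, and the scraper stands in the middle of the mat. I'm handing the job in.

```bash
python3 -c "
from h import *
robot.job_done(); F()"
```

```text
the job is handed in; nothing more can be done
the job is handed in; nothing more can be done
```

The job is finished and handed in at about 65 s of the 208 s allowed; no verdict is reported.

- **Pin and drawer:** I lifted the pin, turned it into its rest notch, and pulled the drawer fully out.
- **Scraper knocked:** It had been moved about 3 cm before I picked it up, so I measured it again and then grasped it.
- **Sweeping:** Three passes with the scraper cleared the plate. All six offcuts were seen in the open drawer before I shut it.
- **Finishing:** I stood the scraper on the 160 mm mat, shut the drawer, turned the pin back and lowered it home.

**Last checks:**
- The T-bar lines up with its home outline to within about 3 mm. The pull tab does too, to about 2 pixels, and on shutting the tool stopped within 1 mm of where it first gripped the tab.
- The spring force with the pin fully lowered was about 4.4 N, against the 5 N given for home.
- The plate is empty, and the scraper is upright near the mat's middle.
- The first overlay put the bar about 2 mm off, so I shifted the grasp to match.
- In the last top view the arm hid part of the mat. I did not look inside the drawer again after shutting it, and made no separate check that the bystanders had not moved.

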